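# Take the stub can off its hook

## Task

The pipe welder needs somewhere to drop hot rod stubs: lift the red can up and off its hook on the stand, and set it down gently, upright, with its whole foot on the round white heat-proof pad. Leave the blue and the yellow can hanging where they are.

Things in the scene. Friction and masses are not known exactly. Their poses are not given: they have to be found in the camera images.
- red_can_mid (a point): Red metal can on a hook: 60 mm wide at the rim, 54 at the foot, 70 high, ~0.2 kg, rigid steel bail on top. Point: on its axis, at rim level, 71 mm above the underside; z up. Bail: strap 12 mm wide (along x) in the can's y-z plane; two upright legs, outer faces at y = +-26 mm, rise 51 mm above the point, then a gable peaks at 74 mm. Grip both legs from above, closing along y, 30 mm over the point.
- blue_can_mid (a point): Blue can with copper tips in it; size and point as the red one. All three hang alike, 55 mm above the bench, 130 mm apart along their y, in any order, on one stand. Each hook is a level bar 8 mm thick along the can's x under the bail's peak, 63 mm above the point; it comes from the stand's cross bar 90 mm behind (+x) and ends 38 mm in front (-x) in a tip turned up 14 mm.
- yellow_can_mid (a point): Yellow can with white marking sticks in it; size, point and hook as the others. To leave its hook a can must rise more than 14 mm (but less than 60 mm, where its rim meets the hook bar), then go 60 mm or more along its own -x, which points roughly to the robot. Blue and yellow stay hanging.
- pad: Round white ceramic pad fixed on the bench, 104 mm across and 8 mm thick, flat on top. Origin: centre of its underside, on the bench.

How it is judged:
By the outcome, as a careful person would: the job done as asked, in the order asked, and still so for the second after the job is handed in, with the robot touching nothing.
It also fails if it takes over 43 s, if anything falls off the work surface, if the arm or the gripper's body presses on something with over 40 N, if the wrist force passes 120 N, or if a joint passes its speed limit or range.

## Robot

A 7-joint arm with a two-finger parallel gripper is mounted at the origin on the work surface. World frame = base frame: x ahead of the robot, y to its left, z up, the work surface at z = 0. Lengths are in m, angles in rad, forces in N, time in s.
With the tool pointing down it reaches from about 0.425 to 1.025 m from the base axis. Payload 9.4 kg.
Tool frame: the origin (TCP) lies at the very end of the fingers, on their centre line; the grasp point (between the pads) lies 19 mm behind it (manip.pinch_z is the distance from the TCP to the grasp point, in m); z points along the fingers, y is the direction in which the jaws open and shut (so a half turn about z gives the same grasp; the last joint's range is limited). The gripper opens to 93 mm and grips with 3 to 60 N. Pads are 15 mm wide; open, the fingers measure 128 mm over their backs; the gripper's body (75 mm by 188 mm) begins 65 mm behind the grasp point.
Start: joints at [-1.238, 0.599, -0.003, 1.599, 0.002, 0.943, -0.08], TCP at [0.289, 0.665, 0.219] pointing down, gripper open.
Joint ranges: [-2.57, 2.57], [-0.35, 1.97], [-1.29, 1.29], [0.11, 2.56], [-1.05, 4.19], [0.11, 1.86], [-2.63, 2.63]. Speed limits (rad/s): [2.22, 2.22, 3.01, 3.01, 3.14, 3.14, 3.14].

## Interface

Orientations are given as a unit quaternion [x, y, z, w].
In Python, from cell import manip gives the robot as it stands. The module is installed in compiled form; this text tells all that it offers.
- The arm moves only by the tool play_rows, never from a script. Its argument "rows" is a list of rows, each an object of numbers: "tx", "ty", "tz": the shift along the world's x, y, z in units of 25 mm (1.0 is 25 mm); "ax", "ay", "az": the turn, a rotation vector about the world's x, y, z in units of 10 degrees (1.0 is 10 degrees). In form: [{"tx": .., "ty": .., "tz": .., "ax": .., "ay": .., "az": ..}, ...]. A call has 1 to 10 rows; each row is the pose to reach, as a shift and turn from the pose measured when the call began; what a row does not reach only later rows make up. A row lasts 1/8 s, in which the tool goes at most 62.5 mm and 10.7 degrees, less where a joint would pass 70% of its speed; a pose out of reach is approached as far as the arm can. A call with a gripper value outside its range is refused whole. "jaw" is the opening in per cent of the stroke, from 0 (shut) to 100 (fully open), set as the call begins (left out, the last holds). The fingers move at their own pace and stop on an object; "force" is the grip in N (left out, the last holds). Time passes only in rows, so rows that repeat a pose let the fingers close. It gives the time, the measured TCP pose, the force and the opening at its end, in the units of the state.
- manip.state(): the state, without advancing time (a new reading comes with each control period).
- manip.capture(name): name is "scene" or "top"; returns the picture (420x560x3 uint8, red, green, blue); there is no depth.
- manip.camera_params(name): a dict with "camera_matrix" (3x3 intrinsics, pixels), "dist" ([k1, k2, p1, p2, k3] as OpenCV has them; the pictures are not rectified), "eye" and "rotation" of the camera in the world. Camera axes: x right, y down, z forward; pixel columns grow to the right and rows downward; lengths in m; the calibration is good to about 2 mm. A picture is of the moment at which its call begins. camera_params takes no time and is no camera call.
- manip.finish_job(): hands the job in, once; it reports no verdict.
The state is a dict: "time_s": time; "joints": joint angles; "qd": joint speeds; "tau": joint torques, N m; "eef_pos": TCP position; "tcp_rot": TCP orientation; "contact_force": force on the tool from outside, world axes, zero at the start; "wrist_torque": the same for the moment, N m; "finger_gap": finger opening in m.
Only numpy, scipy, OpenCV 4.12 (cv2) and the standard library are available. Lean on these libraries where they do the work, as an engineer would, in place of code of your own. Each camera call takes 0.05 s, during which the arm holds its last target.

## Working session

There is one attempt and no reset: what is moved stays moved. The work goes in short steps, Python scripts to look and compute and a tool call to move; the robot and the scene stay as the last step left them, time stands still between calls to the robot, and variables do not carry over. Pictures are saved under pics/ and viewed, and the job is handed in when it is done.

Besides the shell and the picture viewer there is one more tool, called after ">>>" as name([rows], argument=value, ...), one row to a line, values as JSON. play_rows: Moves the arm, as the interface text tells. Its arguments: {"type":"object","properties":{"rows":{"type":"array","items":{"type":"object","properties":{"tx":{"type":"number"},"ty":{"type":"number"},"tz":{"type":"number"},"ax":{"type":"number"},"ay":{"type":"number"},"az":{"type":"number"}}}},"jaw":{"type":"number"},"force":{"type":"number"}},"required":["rows"]}

```bash
mkdir -p pics; python3 - <<'E'
from cell import manip
import cv2, numpy as np
np.set_printoptions(precision=4,suppress=True)
for n in ["scene","top"]:
    im=manip.capture(n); cv2.imwrite(f"pics/{n}0.png",im[:,:,::-1])
    p=manip.camera_params(n); print(n,p)
s=manip.state(); print(s, manip.pinch_z)
E
```

```text
scene {'camera_matrix': array([[428.5227,   0.    , 273.9375],
       [  0.    , 428.5227, 208.1848],
       [  0.    ,   0.    ,   1.    ]]), 'dist': array([0.0162, 0.    , 0.    , 0.    , 0.    ]), 'eye': array([0.9115, 0.6353, 0.7383]), 'rotation': array([ 0.2229,  0.8833, -0.3974, -0.1102])}
top {'camera_matrix': array([[470.4025,   0.    , 276.3269],
       [  0.    , 470.4025, 215.3115],
       [  0.    ,   0.    ,   1.    ]]), 'dist': array([-0.1441,  0.    ,  0.    ,  0.    ,  0.    ]), 'eye': array([0.3482, 0.0059, 1.0562]), 'rotation': array([ 0.7078, -0.6988,  0.0731, -0.0729])}
{'time_s': 0.1, 'joints': array([-1.2377,  0.6   , -0.0025,  1.6   ,  0.0018,  0.9429, -0.0798]), 'qd': array([ 0.001 , -0.0008,  0.0001,  0.0013, -0.0018,  0.0012,  0.0004]), 'tau': array([  0.0062, -76.6556,   1.5028, -25.2934,  -0.0522,   0.0138,
         0.0001]), 'eef_pos': array([0.2887, 0.6646, 0.2179]), 'tcp_rot': array([ 0.2034,  0.9791, -0.0007, -0.0001]), 'contact_force': array([-0.0265,  0.2843,  0.0834]), 'wrist_torque': array([ 0.0147, -0.0162, -0.0294]), 'finger_gap': 0.09314556391484997} 0.0188
```

View pics/scene0.png

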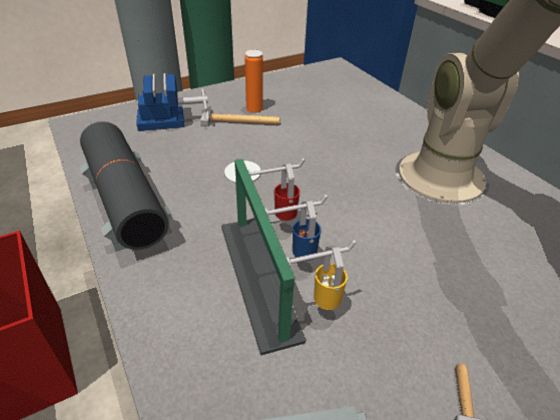

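View pics/top0.png

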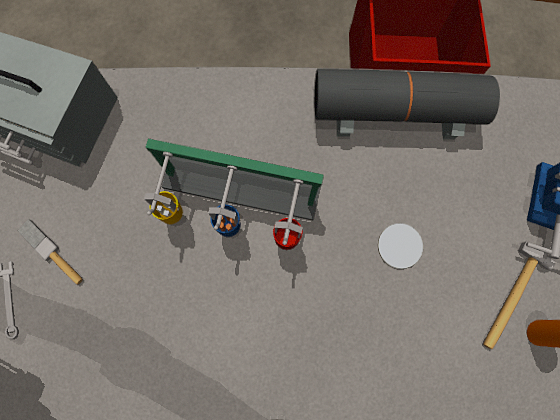

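The top view shows the red can at about (287,235), the rightmost on the stand. Blue is at (226,220), yellow at (165,207), and the pad at (401,246). I'll zoom in for accurate features.

```bash
python3 - <<'E'
import cv2
a=cv2.imread('pics/top0.png')[130:290,130:330]; cv2.imwrite('pics/topz.png',cv2.resize(a,(800,640)[:2],interpolation=cv2.INTER_CUBIC)[:600])
a=cv2.imread('pics/scene0.png')[140:320,220:380]; cv2.imwrite('pics/scz.png',cv2.resize(a,(533,600),interpolation=cv2.INTER_CUBIC))
E
```

```text
(no output)
```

View pics/topz.png

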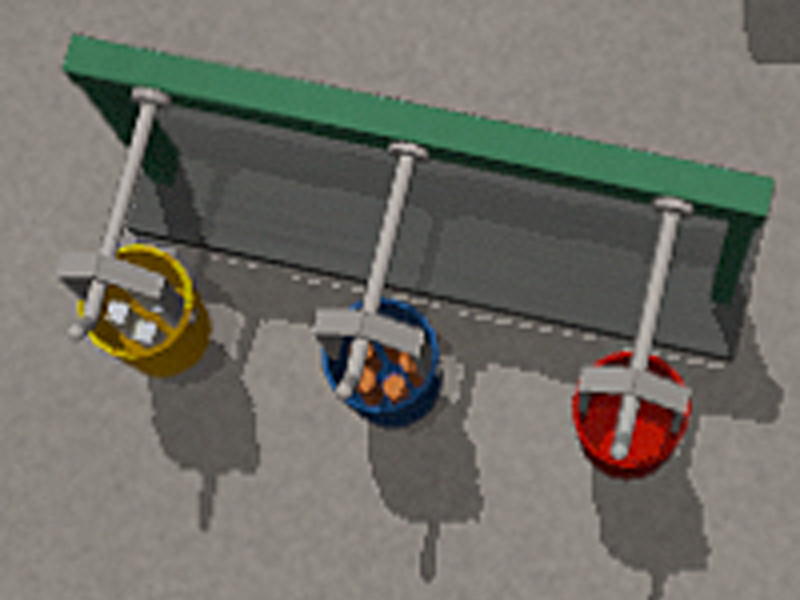

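View pics/scz.png

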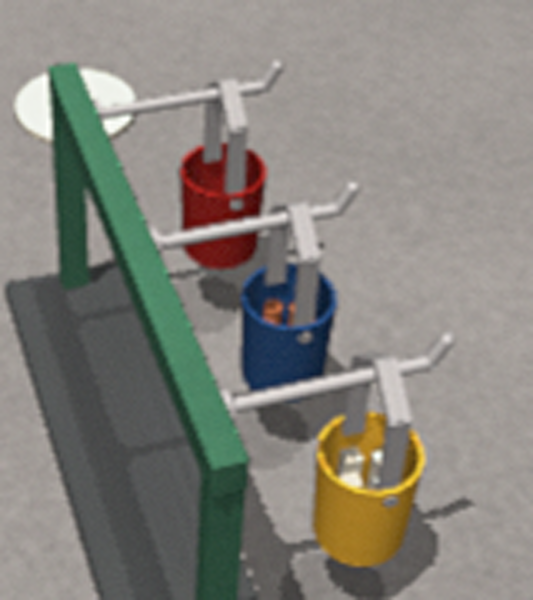

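```bash
cat > h.py <<'E'
import cv2, numpy as np
from scipy.spatial.transform import Rotation as R
from scipy.optimize import least_squares
from cell import manip
np.set_printoptions(precision=4,suppress=True)
P={n:manip.camera_params(n) for n in ["scene","top"]}
def proj(n,X):
    p=P[n]; Rm=R.from_quat(p['rotation']).as_matrix().T if np.size(p['rotation'])==4 else np.array(p['rotation']).T
    X=np.atleast_2d(np.asarray(X,float))
    return cv2.projectPoints(X,cv2.Rodrigues(Rm)[0],-Rm@p['eye'],p['camera_matrix'],p['dist'])[0].reshape(-1,2)
def ray(n,uv,z):
    p=P[n]; Rm=R.from_quat(p['rotation']).as_matrix()
    q=cv2.undistortPoints(np.array([[uv]],float),p['camera_matrix'],p['dist'])[0,0]
    d=Rm@np.r_[q,1]; return p['eye']+d*(z-p['eye'][2])/d[2]
def W(par,L,off=0):
    x,y,a=par; c,s=np.cos(a),np.sin(a); L=np.atleast_2d(L)+[0,off,0]
    return np.c_[x+c*L[:,0]-s*L[:,1], y+s*L[:,0]+c*L[:,1], .126+L[:,2]]
E
python3 - <<'E'
from h import *
# rough rim centres in top
for c,uv in dict(red=(288,233.5),blue=(225,218.5),yellow=(164.5,205.5)).items(): print(c,ray('top',uv,.126))
for n in P:
    im=cv2.imread(f'pics/{n}0.png').astype(int)
    m=(im.min(2)>200).astype('uint8'); k,l,st,ce=cv2.connectedComponentsWithStats(m)
    i=1+np.argmax(st[1:,4]); print(n,'pad',st[i],ce[i],ray(n,ce[i],.008))
# gable peak / bar points, top: 4x from (130,130)
print('gaps')
E
```

```text
red [ 0.5065 -0.0169  0.126 ]
blue [0.5355 0.1106 0.126 ]
yellow [0.561 0.236 0.126]
scene pad [432   0  60  22 237] [457.3122   6.1392] [-1.2452 -1.1189  0.008 ]
top pad [157 206   4   2   4] [158.5  206.25] [0.586  0.2791 0.008 ]
gaps
```

```bash
python3 - <<'E'
from h import *
tz=lambda u,v:(130+u/4-.375,130+v/4-.375)
k=160/533
sz=lambda u,v:(220+u*.3002-.35,140+v*.3-.35)
offs=dict(r=-.13,b=0,y=.13)
t=np.linspace(0,2*np.pi,40,endpoint=False)
circ=np.c_[.03*np.cos(t),.03*np.sin(t),0*t]
# observed rim bbox in each view (zoom px): u0,u1,v0,v1
bt=dict(r=(573,691,350,478),b=(321,440,295,412),y=(78,196,243,361))
bs=dict(r=(180,267,146,None),b=(242,336,265,None),y=(317,424,411,None))
def res(p,full=False):
    r=[]
    for kk,o in offs.items():
        for n,f,b in(('top',tz,bt),('scene',sz,bs)):
            q=proj(n,W(p,circ,o)); b=b[kk]
            a=f(b[0],b[2]); r+=[q[:,0].min()-a[0],q[:,1].min()-a[1],q[:,0].max()-f(b[1],0)[0]]
            if b[3] and not (n=='top' and kk!='r'): r.append(q[:,1].max()-f(0,b[3])[1])
    # hook tip ends: z 63+14, x=-38
    return np.array(r)
s=least_squares(res,[.535,.11,-.21],loss='soft_l1'); print(s.x,res(s.x))
np.save('pose.npy',s.x)
print('red',W(s.x,[0,-.13,0]))
# pad
est=[]
for n in P:
    im=cv2.imread(f'pics/{n}0.png').astype(int)
    x0,x1,y0,y1=(365,440,210,285) if n=='top' else (215,270,150,195)
    c=im[y0:y1,x0:x1]; m=(c.min(2)>175).astype('uint8'); kk,l,st,ce=cv2.connectedComponentsWithStats(m)
    i=1+np.argmax(st[1:,4]); print(n,st[i],ce[i]+[x0,y0],ray(n,ce[i]+[x0,y0],.008))
# overlay
prof=[[0,-.026,0],[0,-.026,.051],[0,0,.074],[0,.026,.051],[0,.026,0]]
hook=[[.09,0,.063],[-.038,0,.063],[-.038,0,.077]]
for n,(x0,x1,y0,y1,sc) in dict(top=(130,330,130,280,4),scene=(220,380,140,320,3.33)).items():
    im=cv2.imread(f'pics/{n}0.png'); im=cv2.resize(im[y0:y1,x0:x1],None,fx=sc,fy=sc,interpolation=cv2.INTER_CUBIC)
    D=lambda X,col,cl:cv2.polylines(im,[np.round((proj(n,X)+.5-[x0,y0])*sc-.5).astype(int)],cl,col,1)
    for o in offs.values():
        D(W(s.x,circ,o),(255,255,255),True); D(W(s.x,circ*.9-[0,0,.071],o),(255,255,255),True)
        D(W(s.x,prof,o),(0,255,0),False); D(W(s.x,hook,o),(255,0,255),False)
    cv2.imwrite(f'pics/ov_{n}.png',im)
E
```

```text
[ 0.5356  0.1118 -0.2087] [-0.5423  0.6506 -0.1932 -1.9272 -0.1788 -2.5967 -0.0285 -0.2029  0.629
 -0.4337 -0.6365 -2.1047  0.1843 -0.3807  0.1959 -1.0514 -0.7163 -1.4269
 -0.2785]
red [[ 0.5087 -0.0154  0.126 ]]
scene [ 29  10  26  14 167] [253.515  167.2156] [ 0.466  -0.2719  0.008 ]
top [  14   14   44   44 1524] [400.2408 245.4856] [ 0.5018 -0.2753  0.008 ]
```

View pics/ov_top.png

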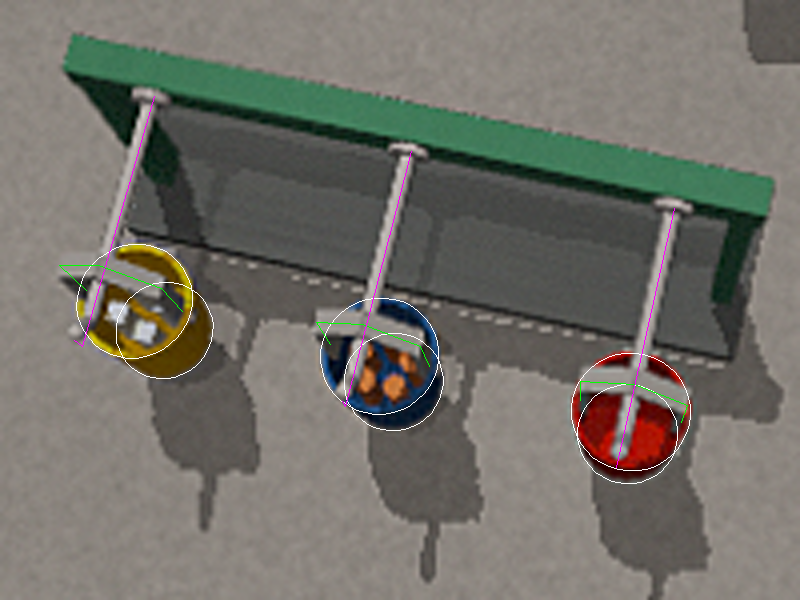

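View pics/ov_scene.png

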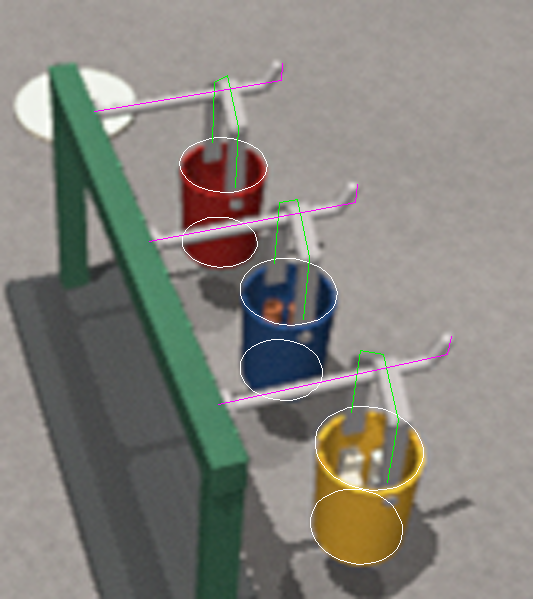

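The top view fits. In the scene view the rim sits about 2 px low compared with the model, so I'll check that closer, and the pad too.

```bash
cat >> h.py <<'E'
t=np.linspace(0,2*np.pi,60,endpoint=False)
circ=np.c_[.03*np.cos(t),.03*np.sin(t),0*t]
def bail(x):
    return [[x,-.026,0],[x,-.026,.051],[x,0,.074],[x,.026,.051],[x,.026,0]]
def draw(n,src,dst,box,sc,pose,off=(-.13,),pad=None,dz=0):
    x0,x1,y0,y1=box; im=cv2.imread(src); im=cv2.resize(im[y0:y1,x0:x1],None,fx=sc,fy=sc,interpolation=cv2.INTER_NEAREST)
    D=lambda X,col,cl:cv2.polylines(im,[np.round((proj(n,np.array(X)+[0,0,dz])+.5-[x0,y0])*sc-.5).astype(int)],cl,col,1)
    for o in off:
        D(W(pose,circ,o),(255,255,255),True); D(W(pose,circ*.9-[0,0,.071],o),(255,255,255),True)
        for x in(-.006,.006): D(W(pose,bail(x),o),(0,255,0),False)
        D(W(pose,[[.09,0,.063],[-.038,0,.063],[-.038,0,.077]],o),(255,0,255),False)
    if pad is not None: D(circ*52/30+[pad[0],pad[1],.008-dz],(0,0,255),True)
    cv2.imwrite(dst,im)
E
python3 - <<'E'
from h import *
p=np.load('pose.npy')
draw('scene','pics/scene0.png','pics/z1.png',(220,310,140,230),6,p,pad=(.5018,-.2753))
draw('top','pics/top0.png','pics/z2.png',(270,450,180,290),4,p,pad=(.5018,-.2753))
print(proj('scene',[0,0,0]),proj('top',[0,0,0]))
E
```

```text
[[440.1225 174.8798]] [[276.2723 474.8193]]
```

View pics/z1.png

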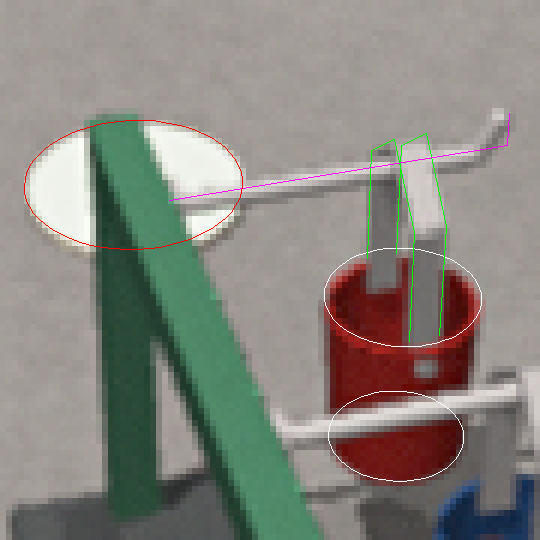

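View pics/z2.png

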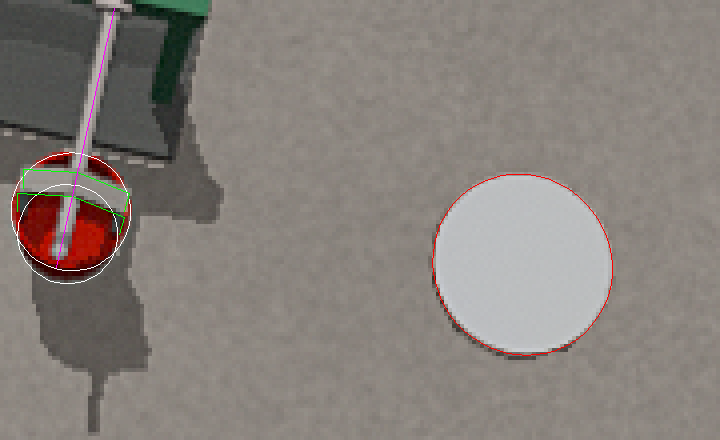

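The pad lands within about 1 px in both views at (0.502, -0.275). The red can is at about (0.509, -0.015) with yaw -0.209, consistent between the two views to a few mm. I'll move high above the can and check again with the gripper in view.

>>> play_rows([
  {"tx":0,"ty":0,"tz":2},
  {"tx":0.8,"ty":-2.4,"tz":3.2,"az":0.1},
  {"tx":1.6,"ty":-4.8,"tz":3.4,"az":0.2},
  {"tx":2.4,"ty":-7.2,"tz":3.4,"az":0.3},
  {"tx":3.2,"ty":-9.6,"tz":3.4,"az":0.4},
  {"tx":4,"ty":-12,"tz":3.4,"az":0.5},
  {"tx":4.8,"ty":-14.4,"tz":3.4,"az":0.6},
  {"tx":5.6,"ty":-16.8,"tz":3.4,"az":0.7},
  {"tx":6.4,"ty":-19.2,"tz":3.4,"az":0.8},
  {"tx":7.2,"ty":-21.6,"tz":3.4,"az":0.9},
], jaw=100, force=25)

```text
invalid input
```

```bash
cat > st.py <<'E'
from h import *
def tgt(pos,yaw):
    s=manip.state(); Rm=R.from_quat(s['tcp_rot'])
    # desired: z down, y along can y (mod pi)
    best=None
    for k in(1,-1):
        y=k*np.array([-np.sin(yaw),np.cos(yaw),0]); z=np.array([0,0,-1.]); x=np.cross(y,z)
        rv=(R.from_matrix(np.c_[x,y,z])*Rm.inv()).as_rotvec()
        if best is None or np.linalg.norm(rv)<np.linalg.norm(best): best=rv
    print('t',s['time_s'],'pos',s['eef_pos'],'T',(np.array(pos)-s['eef_pos'])/.025,'A',np.degrees(best)/10,'F',s['contact_force'],'gap',s['finger_gap'],'j',s['joints'])
E
python3 -c "
from st import *
tgt([.5087,-.0154,.30],-.2087)"
```

```text
t 0.1 pos [0.2887 0.6646 0.2179] T [  8.8001 -27.2      3.2856] A [ 0.0075 -0.0017  1.1518] F [-0.0265  0.2843  0.0834] gap 0.09314556391484997 j [-1.2377  0.6    -0.0025  1.6     0.0018  0.9429 -0.0798]
```

The call was refused and nothing moved. I'll retry with all six numbers in every row.

>>> play_rows([
  {"tx":0,"ty":0,"tz":2,"ax":0,"ay":0,"az":0},
  {"tx":0.8,"ty":-2.4,"tz":3.2,"ax":0,"ay":0,"az":0.1},
  {"tx":1.6,"ty":-4.8,"tz":3.4,"ax":0,"ay":0,"az":0.2},
  {"tx":2.4,"ty":-7.2,"tz":3.4,"ax":0,"ay":0,"az":0.3},
  {"tx":3.2,"ty":-9.6,"tz":3.4,"ax":0,"ay":0,"az":0.4},
  {"tx":4,"ty":-12,"tz":3.4,"ax":0,"ay":0,"az":0.5},
  {"tx":4.8,"ty":-14.4,"tz":3.4,"ax":0,"ay":0,"az":0.6},
  {"tx":5.6,"ty":-16.8,"tz":3.4,"ax":0,"ay":0,"az":0.7},
  {"tx":6.4,"ty":-19.2,"tz":3.4,"ax":0,"ay":0,"az":0.8},
  {"tx":7.2,"ty":-21.6,"tz":3.4,"ax":0,"ay":0,"az":0.9},
], jaw=100, force=25)

```text
time_s: 1.35
eef_pos: [0.4648, 0.1351, 0.3029]
tcp_rot: [0.126, 0.992, -0.001, 0.0]
contact_force: [1.3, 0.2, 0.0]
finger_gap: 0.0927
```

```bash
python3 -c "
from st import *
tgt([.5087,-.0154,.30],-.2087)"
```

```text
t 1.35 pos [0.4648 0.1351 0.3029] T [ 1.7572 -6.0188 -0.1156] A [ 0.007  -0.0001  0.2478] F [1.3113 0.1621 0.0041] gap 0.09271240067886148 j [-0.4901  0.2071  0.1084  2.0363 -0.027   0.9     0.9516]
```

>>> play_rows([
  {"tx":0.6,"ty":-2,"tz":-0.1,"ax":0,"ay":0,"az":0.1},
  {"tx":1.2,"ty":-4,"tz":-0.1,"ax":0,"ay":0,"az":0.2},
  {"tx":1.76,"ty":-6.02,"tz":-0.6,"ax":0,"ay":0,"az":0.25},
  {"tx":1.76,"ty":-6.02,"tz":-1.6,"ax":0,"ay":0,"az":0.25},
  {"tx":1.76,"ty":-6.02,"tz":-2.4,"ax":0,"ay":0,"az":0.25},
  {"tx":1.76,"ty":-6.02,"tz":-2.4,"ax":0,"ay":0,"az":0.25},
  {"tx":1.76,"ty":-6.02,"tz":-2.4,"ax":0,"ay":0,"az":0.25},
])

```text
time_s: 2.22
eef_pos: [0.509, -0.0153, 0.2434]
tcp_rot: [0.104, 0.995, -0.001, 0.0]
contact_force: [-0.1, -0.5, -0.9]
finger_gap: 0.0932
```

```bash
python3 -c "
from st import *
tgt([.5087,-.0154,.137],-.2087)
for n in P:
    im=manip.capture(n); cv2.imwrite(f'pics/{n}1.png',im[:,:,::-1])
p=np.load('pose.npy')
draw('scene','pics/scene1.png','pics/a1.png',(210,330,80,230),4,p)
draw('top','pics/top1.png','pics/a2.png',(220,360,150,290),4,p)
print(proj('scene',manip.state()['eef_pos']))
"
```

```text
t 2.225 pos [ 0.509  -0.0153  0.2434] T [-0.0131 -0.003  -4.2573] A [ 0.0069  0.0021 -0.0032] F [-0.0553 -0.5084 -0.9179] gap 0.09318219709479077 j [-0.2152  0.3117  0.1732  2.0673 -0.0744  0.768   1.3659]
[[288.551  145.2326]]
```

View pics/a1.png

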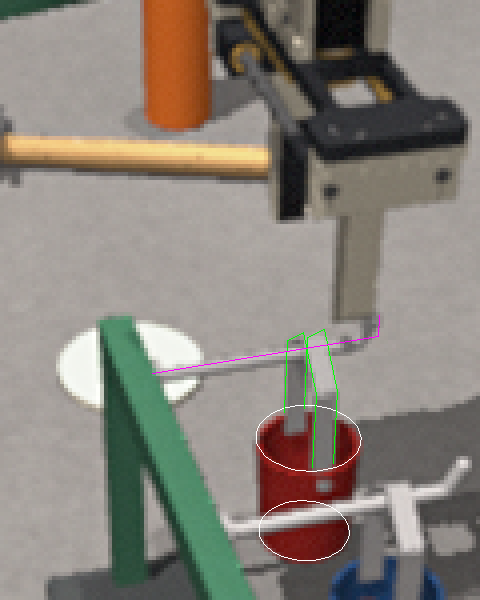

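View pics/a2.png

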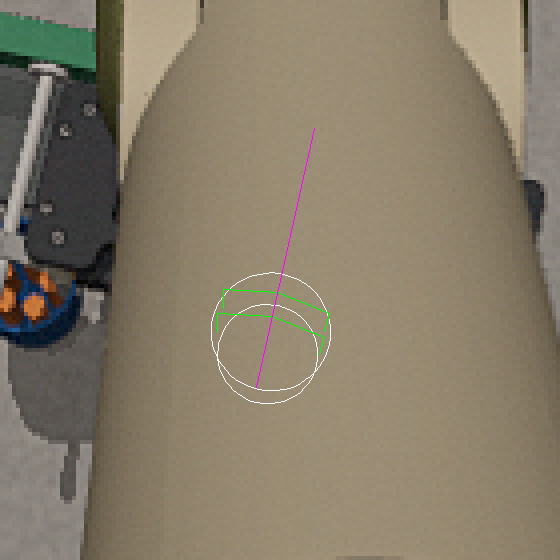

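```bash
python3 -c "
from h import *
s=manip.state();y=R.from_quat(s['tcp_rot']).as_matrix()[:,1]; x=R.from_quat(s['tcp_rot']).as_matrix()[:,0]
if y[1]<0:y=-y
if x[0]<0:x=-x
im=cv2.imread('pics/scene1.png')[80:230,210:330]; im=cv2.resize(im,None,fx=4,fy=4,interpolation=cv2.INTER_NEAREST)
for g in(.0466,.064):
  X=[s['eef_pos']+g*y+a*x+[0,0,h] for a,h in((-.0075,.04),(-.0075,0),(.0075,0),(.0075,.04))]
  cv2.polylines(im,[np.round((proj('scene',X)+.5-[210,80])*4).astype(int)],False,(0,0,255),1)
cv2.imwrite('pics/a3.png',im)
"
```

```text
(no output)
```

View pics/a3.png

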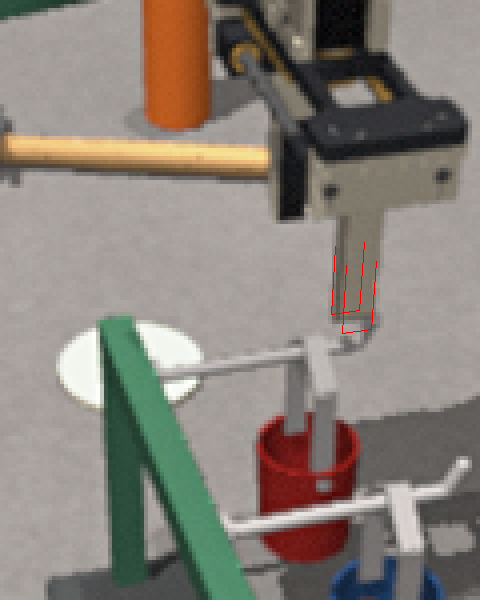

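The finger and the red can both appear about 1 px right of the model, so relative alignment is good. Descending.

>>> play_rows([
  {"tx":0,"ty":0,"tz":-0.8,"ax":0,"ay":0,"az":0},
  {"tx":0,"ty":0,"tz":-1.6,"ax":0,"ay":0,"az":0},
  {"tx":0,"ty":0,"tz":-2.4,"ax":0,"ay":0,"az":0},
  {"tx":0,"ty":0,"tz":-3.0,"ax":0,"ay":0,"az":0},
  {"tx":0,"ty":0,"tz":-3.6,"ax":0,"ay":0,"az":0},
  {"tx":0,"ty":0,"tz":-4.0,"ax":0,"ay":0,"az":0},
  {"tx":0,"ty":0,"tz":-4.3,"ax":0,"ay":0,"az":0},
  {"tx":0,"ty":0,"tz":-4.3,"ax":0,"ay":0,"az":0},
  {"tx":0,"ty":0,"tz":-4.3,"ax":0,"ay":0,"az":0},
])

```text
time_s: 3.45
eef_pos: [0.5094, -0.0153, 0.1365]
tcp_rot: [0.104, 0.995, -0.0, 0.001]
contact_force: [-0.0, -0.2, 0.2]
finger_gap: 0.093
```

```bash
python3 -c "
from st import *
tgt([.5087,-.0154,.137],-.2087)
im=manip.capture('scene'); cv2.imwrite('pics/scene2.png',im[:,:,::-1])
cv2.imwrite('pics/b1.png',cv2.resize(im[80:230,210:330,::-1],None,fx=4,fy=4,interpolation=cv2.INTER_CUBIC))
"
```

```text
t 3.45 pos [ 0.5094 -0.0153  0.1365] T [-0.0278 -0.0036  0.0204] A [ 0.0062  0.0101 -0.0037] F [-0.0468 -0.1978  0.1949] gap 0.09299029408596424 j [-0.177   0.4683  0.1317  2.1729 -0.1204  0.5052  1.4088]
```

View pics/b1.png

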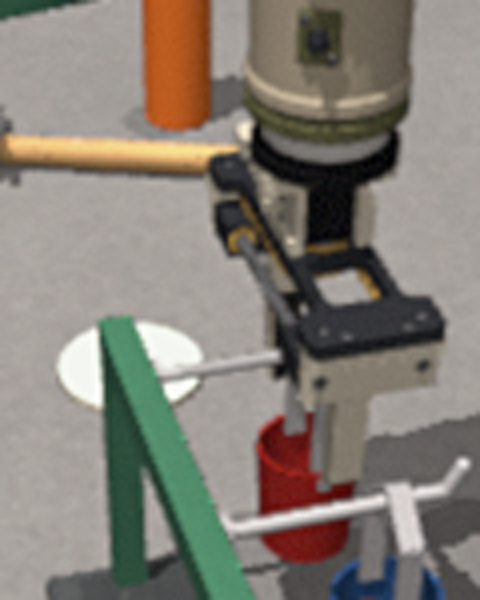

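The fingers straddle the bail legs with no contact. The near fingertip is at about (297,201) in the full image. Closing now.

>>> play_rows([
  {"tx":0,"ty":0,"tz":0,"ax":0,"ay":0,"az":0},
  {"tx":0,"ty":0,"tz":0,"ax":0,"ay":0,"az":0},
  {"tx":0,"ty":0,"tz":0,"ax":0,"ay":0,"az":0},
  {"tx":0,"ty":0,"tz":0,"ax":0,"ay":0,"az":0},
  {"tx":0,"ty":0,"tz":0,"ax":0,"ay":0,"az":0},
  {"tx":0,"ty":0,"tz":0,"ax":0,"ay":0,"az":0},
  {"tx":0,"ty":0,"tz":0,"ax":0,"ay":0,"az":0},
  {"tx":0,"ty":0,"tz":0,"ax":0,"ay":0,"az":0},
], jaw=35, force=25)

```text
time_s: 4.5
eef_pos: [0.5094, -0.0154, 0.1366]
tcp_rot: [0.104, 0.995, -0.0, 0.001]
contact_force: [-0.6, -1.7, -1.0]
finger_gap: 0.0523
```

The gap is 52.3 mm, which is exactly the bail width. Lifting 34 mm.

>>> play_rows([
  {"tx":0,"ty":0,"tz":0.2,"ax":0,"ay":0,"az":0},
  {"tx":0,"ty":0,"tz":0.4,"ax":0,"ay":0,"az":0},
  {"tx":0,"ty":0,"tz":0.6,"ax":0,"ay":0,"az":0},
  {"tx":0,"ty":0,"tz":0.8,"ax":0,"ay":0,"az":0},
  {"tx":0,"ty":0,"tz":1.0,"ax":0,"ay":0,"az":0},
  {"tx":0,"ty":0,"tz":1.2,"ax":0,"ay":0,"az":0},
  {"tx":0,"ty":0,"tz":1.4,"ax":0,"ay":0,"az":0},
  {"tx":0,"ty":0,"tz":1.4,"ax":0,"ay":0,"az":0},
  {"tx":0,"ty":0,"tz":1.4,"ax":0,"ay":0,"az":0},
], jaw=35)

```text
time_s: 5.62
eef_pos: [0.5093, -0.0154, 0.1715]
tcp_rot: [0.104, 0.995, -0.0, 0.001]
contact_force: [-0.4, -0.5, -2.7]
finger_gap: 0.0522
```

```bash
python3 -c "
from st import *
tgt([.5087,-.0154,.172],-.2087)
im=manip.capture('scene'); cv2.imwrite('pics/scene3.png',im[:,:,::-1])
cv2.imwrite('pics/c1.png',cv2.resize(im[80:230,210:330,::-1],None,fx=4,fy=4,interpolation=cv2.INTER_CUBIC))
"
```

```text
t 5.625 pos [ 0.5093 -0.0154  0.1715] T [-0.0241 -0.0008  0.0205] A [ 0.0066  0.0099 -0.0032] F [-0.3516 -0.4815 -2.7018] gap 0.05224310367506946 j [-0.1918  0.4129  0.1494  2.1432 -0.1053  0.5905  1.3953]
```

View pics/c1.png

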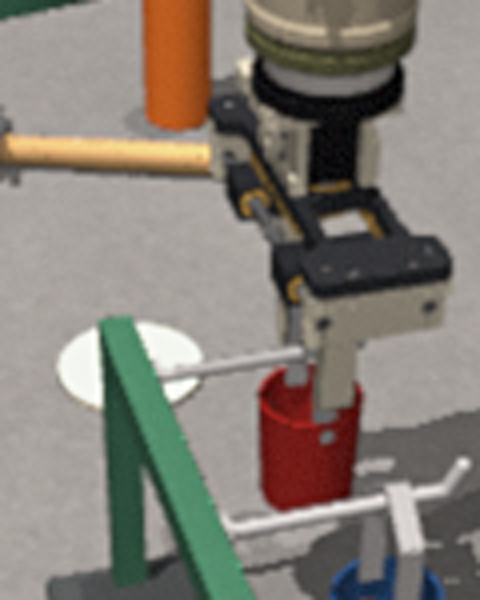

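Lifted: the weight reads about 2.5 N, and the bar is clear between the rim and the gable. Backing out 72 mm along the can's -x.

>>> play_rows([
  {"tx":-0.35,"ty":0.075,"tz":0,"ax":0,"ay":0,"az":0},
  {"tx":-0.7,"ty":0.15,"tz":0,"ax":0,"ay":0,"az":0},
  {"tx":-1.05,"ty":0.22,"tz":0,"ax":0,"ay":0,"az":0},
  {"tx":-1.4,"ty":0.3,"tz":0,"ax":0,"ay":0,"az":0},
  {"tx":-1.75,"ty":0.37,"tz":0,"ax":0,"ay":0,"az":0},
  {"tx":-2.1,"ty":0.45,"tz":0,"ax":0,"ay":0,"az":0},
  {"tx":-2.45,"ty":0.52,"tz":0,"ax":0,"ay":0,"az":0},
  {"tx":-2.82,"ty":0.6,"tz":0,"ax":0,"ay":0,"az":0},
  {"tx":-2.82,"ty":0.6,"tz":0,"ax":0,"ay":0,"az":0},
  {"tx":-2.82,"ty":0.6,"tz":0,"ax":0,"ay":0,"az":0},
])

```text
time_s: 6.92
eef_pos: [0.4392, -0.0003, 0.1715]
tcp_rot: [0.104, 0.995, -0.0, 0.001]
contact_force: [0.3, 0.9, -2.0]
finger_gap: 0.0519
```

```bash
python3 -c "
from st import *
tgt([.5018,-.2753,.172],-.2087)
im=manip.capture('scene'); cv2.imwrite('pics/scene4.png',im[:,:,::-1])
cv2.imwrite('pics/d1.png',cv2.resize(im[80:230,210:360,::-1],None,fx=4,fy=4,interpolation=cv2.INTER_CUBIC))
"
```

```text
t 6.925 pos [ 0.4392 -0.0003  0.1715] T [  2.5037 -10.9981   0.0187] A [ 0.0064  0.0129 -0.0035] F [ 0.3308  0.942  -2.0338] gap 0.0519044855557407 j [-0.2449  0.3397  0.1505  2.2886 -0.0986  0.5168  1.3455]
```

View pics/d1.png

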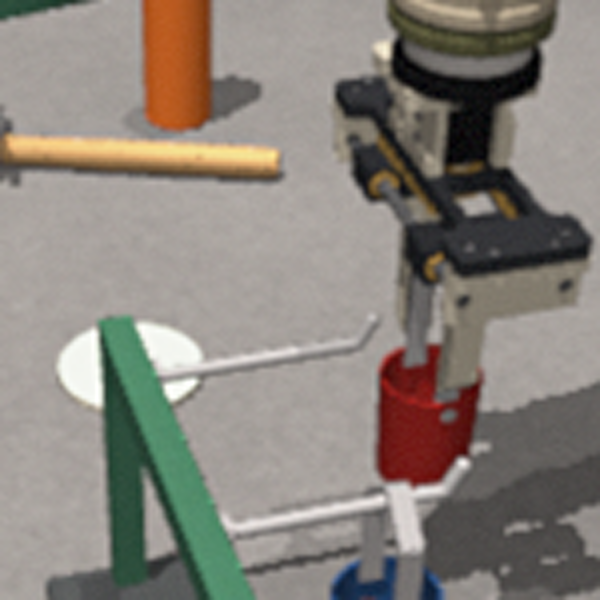

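The can is off the hook, with the empty hook tip at about (303,160) in the full image. Moving to above the pad, sideways first.

>>> play_rows([
  {"tx":0,"ty":-0.6,"tz":0,"ax":0,"ay":0,"az":0},
  {"tx":0,"ty":-1.6,"tz":0,"ax":0,"ay":0,"az":0},
  {"tx":0,"ty":-2.8,"tz":0,"ax":0,"ay":0,"az":0},
  {"tx":0.3,"ty":-4.2,"tz":0,"ax":0,"ay":0,"az":0},
  {"tx":0.8,"ty":-5.6,"tz":0,"ax":0,"ay":0,"az":0},
  {"tx":1.3,"ty":-7,"tz":0,"ax":0,"ay":0,"az":0},
  {"tx":1.8,"ty":-8.4,"tz":0,"ax":0,"ay":0,"az":0},
  {"tx":2.2,"ty":-9.7,"tz":0,"ax":0,"ay":0,"az":0},
  {"tx":2.4,"ty":-10.6,"tz":0,"ax":0,"ay":0,"az":0},
  {"tx":2.5,"ty":-11,"tz":0,"ax":0,"ay":0,"az":0},
])

```text
time_s: 8.22
eef_pos: [0.5013, -0.277, 0.1712]
tcp_rot: [0.105, 0.994, -0.001, 0.001]
contact_force: [-0.9, 0.2, -2.0]
finger_gap: 0.052
```

>>> play_rows([
  {"tx":0,"ty":0,"tz":0,"ax":0,"ay":0,"az":0},
  {"tx":0,"ty":0,"tz":-0.3,"ax":0,"ay":0,"az":0},
  {"tx":0,"ty":0,"tz":-0.8,"ax":0,"ay":0,"az":0},
  {"tx":0,"ty":0,"tz":-1.3,"ax":0,"ay":0,"az":0},
  {"tx":0,"ty":0,"tz":-1.7,"ax":0,"ay":0,"az":0},
  {"tx":0,"ty":0,"tz":-2,"ax":0,"ay":0,"az":0},
  {"tx":0,"ty":0,"tz":-2,"ax":0,"ay":0,"az":0},
  {"tx":0,"ty":0,"tz":-2,"ax":0,"ay":0,"az":0},
])

```text
time_s: 9.22
eef_pos: [0.5014, -0.2772, 0.1214]
tcp_rot: [0.105, 0.994, -0.001, 0.001]
contact_force: [-0.1, -0.5, -2.2]
finger_gap: 0.0514
```

```bash
python3 -c "
from st import *
tgt([.5018,-.2753,.0895],-.2087)
im=manip.capture('scene'); cv2.imwrite('pics/scene5.png',im[:,:,::-1])
cv2.imwrite('pics/e1.png',cv2.resize(im[40:210,180:360,::-1],None,fx=3.5,fy=3.5,interpolation=cv2.INTER_CUBIC))
im=manip.capture('top'); cv2.imwrite('pics/top5.png',im[:,:,::-1])
"
```

```text
t 9.225 pos [ 0.5014 -0.2772  0.1214] T [ 0.0157  0.0748 -1.2777] A [0.0081 0.0113 0.0078] F [-0.0859 -0.4795 -2.2212] gap 0.051443744566394445 j [ 0.3201  0.5495  0.1239  2.0454 -0.1227  0.5511  1.8912]
```

View pics/e1.png

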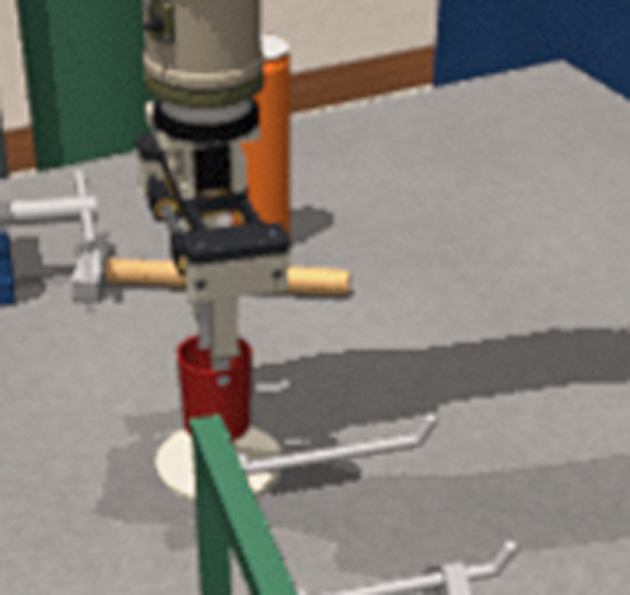

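View pics/top5.png

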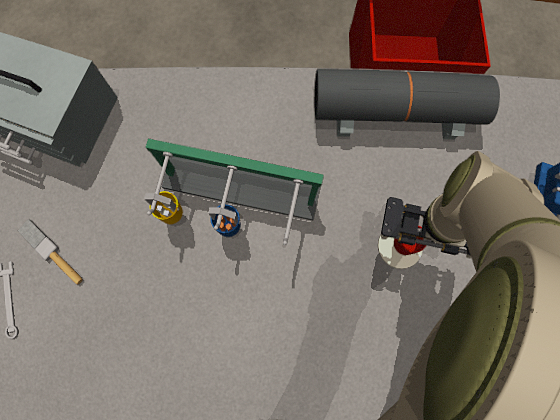

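The can is upright over the pad; blue and yellow are still hanging. Going down to about 10 mm above the expected contact, then small steps while watching the force.

>>> play_rows([
  {"tx":0,"ty":0.07,"tz":-0.3,"ax":0,"ay":0,"az":0},
  {"tx":0,"ty":0.07,"tz":-0.6,"ax":0,"ay":0,"az":0},
  {"tx":0,"ty":0.07,"tz":-0.8,"ax":0,"ay":0,"az":0},
  {"tx":0,"ty":0.07,"tz":-0.95,"ax":0,"ay":0,"az":0},
  {"tx":0,"ty":0.07,"tz":-0.95,"ax":0,"ay":0,"az":0},
  {"tx":0,"ty":0.07,"tz":-0.95,"ax":0,"ay":0,"az":0},
])

```text
time_s: 10.07
eef_pos: [0.5016, -0.2755, 0.098]
tcp_rot: [0.105, 0.994, -0.001, 0.001]
contact_force: [0.1, -1.2, -1.1]
finger_gap: 0.0521
```

>>> play_rows([
  {"tx":0,"ty":0,"tz":-0.04,"ax":0,"ay":0,"az":0},
  {"tx":0,"ty":0,"tz":-0.08,"ax":0,"ay":0,"az":0},
  {"tx":0,"ty":0,"tz":-0.12,"ax":0,"ay":0,"az":0},
  {"tx":0,"ty":0,"tz":-0.16,"ax":0,"ay":0,"az":0},
  {"tx":0,"ty":0,"tz":-0.16,"ax":0,"ay":0,"az":0},
])

```text
time_s: 10.7
eef_pos: [0.5015, -0.2755, 0.0939]
tcp_rot: [0.105, 0.994, -0.001, 0.001]
contact_force: [-0.2, 0.7, -2.0]
finger_gap: 0.0518
```

>>> play_rows([
  {"tx":0,"ty":0,"tz":-0.04,"ax":0,"ay":0,"az":0},
  {"tx":0,"ty":0,"tz":-0.08,"ax":0,"ay":0,"az":0},
  {"tx":0,"ty":0,"tz":-0.1,"ax":0,"ay":0,"az":0},
  {"tx":0,"ty":0,"tz":-0.1,"ax":0,"ay":0,"az":0},
])

```text
time_s: 11.2
eef_pos: [0.5015, -0.2755, 0.0913]
tcp_rot: [0.105, 0.994, -0.001, 0.001]
contact_force: [-0.0, -0.0, -2.0]
finger_gap: 0.052
```

>>> play_rows([
  {"tx":0,"ty":0,"tz":-0.03,"ax":0,"ay":0,"az":0},
  {"tx":0,"ty":0,"tz":-0.06,"ax":0,"ay":0,"az":0},
  {"tx":0,"ty":0,"tz":-0.06,"ax":0,"ay":0,"az":0},
])

```text
time_s: 11.58
eef_pos: [0.5015, -0.2755, 0.0898]
tcp_rot: [0.105, 0.994, -0.001, 0.001]
contact_force: [0.2, -0.1, -1.7]
finger_gap: 0.0519
```

>>> play_rows([
  {"tx":0,"ty":0,"tz":-0.03,"ax":0,"ay":0,"az":0},
  {"tx":0,"ty":0,"tz":-0.05,"ax":0,"ay":0,"az":0},
  {"tx":0,"ty":0,"tz":-0.05,"ax":0,"ay":0,"az":0},
])

```text
time_s: 11.95
eef_pos: [0.5016, -0.2755, 0.0897]
tcp_rot: [0.105, 0.994, -0.001, 0.002]
contact_force: [-2.2, 1.9, 11.3]
finger_gap: 0.0519
```

Contact: +11 N at z = 0.0897, as predicted. I'll ease up a hair and then open.

>>> play_rows([
  {"tx":0,"ty":0,"tz":0.0,"ax":0,"ay":0,"az":0},
  {"tx":0,"ty":0,"tz":0.0,"ax":0,"ay":0,"az":0},
])

```text
time_s: 12.2
eef_pos: [0.5017, -0.2756, 0.0897]
tcp_rot: [0.105, 0.994, -0.001, 0.002]
contact_force: [0.1, 0.4, 0.6]
finger_gap: 0.0518
```

```bash
python3 -c "
from st import *
tgt([.5018,-.2753,.0895],-.2087)
im=manip.capture('scene'); cv2.imwrite('pics/scene6.png',im[:,:,::-1])
cv2.imwrite('pics/f1.png',cv2.resize(im[80:210,190:310,::-1],None,fx=4.5,fy=4.5,interpolation=cv2.INTER_CUBIC))
"
```

```text
t 12.2 pos [ 0.5017 -0.2756  0.0897] T [ 0.0043  0.0112 -0.0094] A [0.0098 0.0186 0.0086] F [0.1448 0.3635 0.5836] gap 0.051826122066083634 j [ 0.3281  0.5965  0.1096  2.067  -0.1327  0.4808  1.897 ]
```

View pics/f1.png

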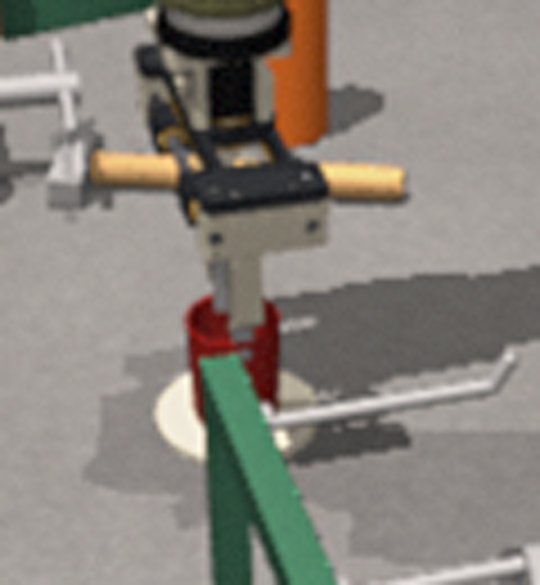

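The can stands on the pad: the load is now about 0 N, against -2 N when it was hanging. Opening the gripper, then rising straight up.

>>> play_rows([
  {"tx":0,"ty":0,"tz":0,"ax":0,"ay":0,"az":0},
  {"tx":0,"ty":0,"tz":0,"ax":0,"ay":0,"az":0},
  {"tx":0,"ty":0,"tz":0,"ax":0,"ay":0,"az":0},
  {"tx":0,"ty":0,"tz":0,"ax":0,"ay":0,"az":0},
  {"tx":0,"ty":0,"tz":0,"ax":0,"ay":0,"az":0},
  {"tx":0,"ty":0,"tz":0,"ax":0,"ay":0,"az":0},
  {"tx":0,"ty":0,"tz":0,"ax":0,"ay":0,"az":0},
  {"tx":0,"ty":0,"tz":0,"ax":0,"ay":0,"az":0},
], jaw=95)

```text
time_s: 13.25
eef_pos: [0.5017, -0.2756, 0.0897]
tcp_rot: [0.105, 0.994, -0.001, 0.002]
contact_force: [-0.4, -0.5, -0.1]
finger_gap: 0.0885
```

>>> play_rows([
  {"tx":0,"ty":0,"tz":0.4,"ax":0,"ay":0,"az":0},
  {"tx":0,"ty":0,"tz":1,"ax":0,"ay":0,"az":0},
  {"tx":0,"ty":0,"tz":1.8,"ax":0,"ay":0,"az":0},
  {"tx":0,"ty":0,"tz":2.8,"ax":0,"ay":0,"az":0},
  {"tx":0,"ty":0,"tz":4,"ax":0,"ay":0,"az":0},
  {"tx":0,"ty":0,"tz":5,"ax":0,"ay":0,"az":0},
  {"tx":0,"ty":-1.5,"tz":6,"ax":0,"ay":0,"az":0},
  {"tx":0,"ty":-3.5,"tz":6,"ax":0,"ay":0,"az":0},
  {"tx":0,"ty":-5.5,"tz":6,"ax":0,"ay":0,"az":0},
  {"tx":0,"ty":-6.5,"tz":6,"ax":0,"ay":0,"az":0},
])

```text
time_s: 14.5
eef_pos: [0.5007, -0.4412, 0.2412]
tcp_rot: [0.106, 0.994, -0.002, 0.002]
contact_force: [1.0, -0.7, -0.0]
finger_gap: 0.0881
```

```bash
python3 -c "
from st import *
tgt([.5018,-.2753,.0895],-.2087)
for n in P:
    im=manip.capture(n); cv2.imwrite(f'pics/{n}7.png',im[:,:,::-1])
im=cv2.imread('pics/top7.png')[140:290,130:470]; cv2.imwrite('pics/g2.png',cv2.resize(im,None,fx=2.3,fy=2.3,interpolation=cv2.INTER_CUBIC))
"
```

```text
t 14.5 pos [ 0.5007 -0.4412  0.2412] T [ 0.0425  6.6351 -6.0684] A [0.0203 0.0223 0.0236] F [ 0.9873 -0.7179 -0.0047] gap 0.08806815394349429 j [ 0.5213  0.5083  0.1763  1.7299 -0.1081  0.9075  2.0999]
```

View pics/scene7.png

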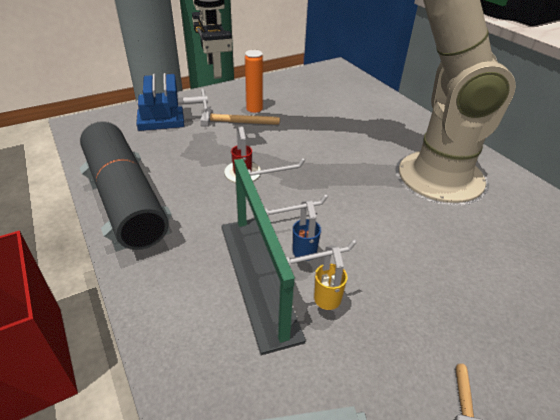

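View pics/g2.png

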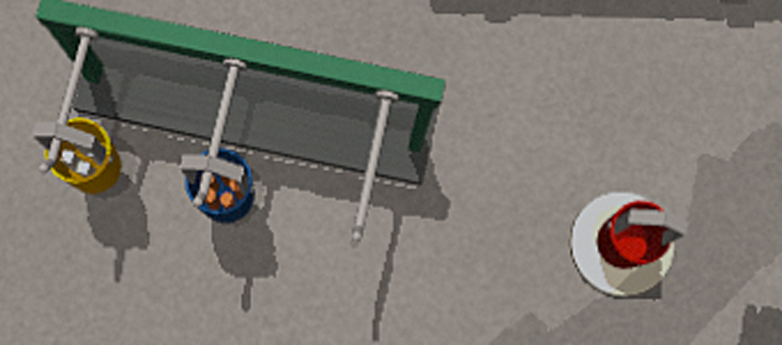

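The red can stands on the pad and the other two still hang. I'll measure the foot against the pad.

```bash
python3 -c "
from h import *
# pose of can: yaw same, centre = TCP at release; z offset -0.047
y=np.array([.5017,-.2756,-.2087])
for n,b,sc in(('top',(360,450,200,290),6),('scene',(210,280,110,200),6)):
    draw(n,f'pics/{n}7.png',f'pics/h_{n}.png',b,sc,y,off=(0,),pad=(.5018,-.2753),dz=-.047)
a=cv2.imread('pics/h_top.png');c=cv2.imread('pics/h_scene.png')
print(a.shape,c.shape); cv2.imwrite('pics/h.png',cv2.resize(np.hstack([a[:540],c[:540]]),(800,450)))
"
```

```text
(540, 540, 3) (540, 420, 3)
```

View pics/h.png

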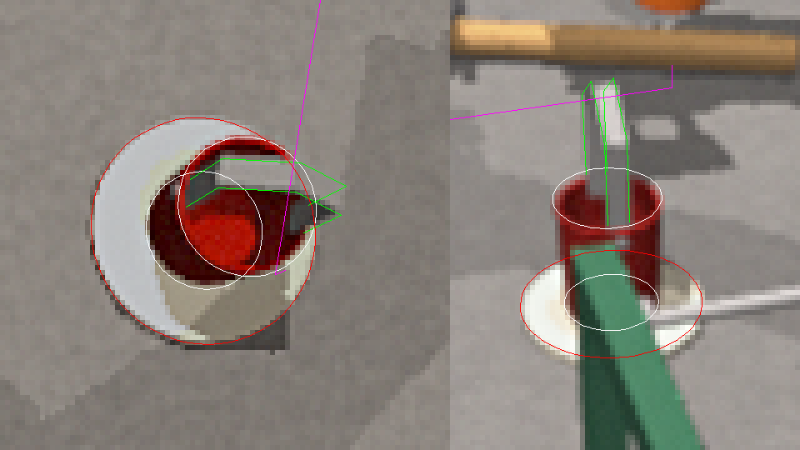

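The model overlay agrees: the foot circle sits well inside the pad outline and the can is upright. Handing in.

```bash
python3 -c "
from cell import manip
print(manip.finish_job(), manip.state()['time_s'])"
```

```text
the job is handed in; nothing more can be done
the job is handed in; nothing more can be done
```

The red can is off its hook and standing upright on the white pad, and the blue and yellow cans still hang on theirs. I handed the job in at about 14.6 s of the 43 s allowed.

- **Lift and move:** I gripped both bail legs (gap 52.3 mm), raised the can 35 mm, backed it out 72 mm along its own -x, and carried it over to the pad.
- **Set-down:** I lowered it in small steps. Contact came at the height I expected, with one brief upward reading of about 11 N. The load had fallen to about 0.6 N before I opened the gripper, then I rose straight up and moved clear.
- **Last checks:** The final pictures show the can upright and its foot within a few mm of the pad's centre, against about 25 mm of margin. The gripper was well clear and touching nothing.
- **What disagreed:** In the scene camera the can's rim sat about 2 px (roughly 4 mm) lower than the model predicted, while the top camera and the pad fitted. I didn't find the cause, but contact came at the nominal height, so it had no effect.
- **Refused call:** The first move call was rejected as invalid before anything moved. I resent it with all six numbers in each row.

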